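Load a T-bracket into the spring-arm work holder

TASK

Load the blue T-bracket into the grey spring-arm work holder for filing: use the bracket's own edge to draw the yellow spring arm back, set the bracket down flat between arm and fence, slide it along until it meets the end stop, and let go, so that the arm keeps it pressed square against the fence. Handle it gently: do not force the arm against its stop or ram the bracket against the holder, and leave the other things on the bench alone.

Things in the scene. Friction and masses are not known exactly. Their poses are not given: they have to be found in the camera images.
- bracket: Blue T-bracket, 105-195 g: foot plate 60 (own x) x 40 (own y) x 10 mm thick with an upright rib on its middle, 12 mm thick along x, 34 mm long along y, from 10 to 44 mm high. Origin: centre of the underside; z up; same if turned half round. Starts on the bench. Grasp from above on the rib's two broad faces (12 mm apart along x), about 22 mm above the foot plate.
- fixture: Grey base of the work holder, fixed, x -85..85, y -90..70 mm, origin on the bench, z up. Its flat top, where the bracket must rest, is 20 mm up. On it sits the aluminium head, one rigid L, 7 mm high, that also carries the arm. The head is bolted in slots along y: its offset d stays put in a run but is anywhere from -12 to +12 mm and is not measured: find it by feel or by eye.
- home (a point): Point of the base (20 mm up, x=0, y=0 of the fixture) where the bracket's underside centre belongs if d=0; its true home is d along the fixture's y from here, bracket's x along the fixture's x. From the true home the fence (84 mm long along x) has its face, looking to -y, at y=+20 mm (x -40..44), and the end stop its face, looking to -x, at x=+30 mm (y -54..34).
- nose_rest (a point): Fence-side face of the arm's nose at rest if d=0 (fixture x=0, y=-6, 20 mm up); truly d along y from here. The nose is an upright free-turning steel roller, 12 mm across, 2 to 23 mm above the base top, at fixture x about 0. At rest only 26 mm are free between it and the fence. Held above the 7 mm high fence, the bracket's long edge can push it back, towards the fixture's -y.
- spring_arm (a joint): Angle of the yellow curved arm, rad: 0 at rest, grows as the nose is pushed back from the fence; 0.27 with the bracket home (nose 14 mm back), hard stop 0.365 (18.8 mm back). Pin at fixture x=50, y=-26+d mm, 52 mm from the nose's axis. The spring presses the nose towards the fence with about 4 N at rest, 8 N at home, 9.5 N at the stop; beyond that the force shoots up.
- clamp_a: Steel C-clamp lying flat, 110 x 75 x 16 mm, origin at its middle on the bench; leave alone.
- clamp_b: Another such C-clamp; leave alone.
- pliers: Slip-joint pliers with green grips, 170 mm long, 15 mm high, origin near the pivot; leave alone.
- dish: White dish of washers, 96 mm across, 28 mm high, origin under its centre; leave alone.
- tote: Red tool tote, 200 x 360 x 120 mm with a bar handle to 225 mm height, origin under its centre; leave alone.
- file: Flat file with wooden handle, 285 mm long, 22 mm high, origin near its middle; leave alone.
- offcut: Offcut of steel angle, 90 x 30 x 30 mm, origin under its middle; leave alone.
There are look-alikes about, which are no part of the job. Several things have the shape of the fixture; the one meant has the colours described above.

How it is judged:
By the outcome, as a careful person would: the job done as asked, in the order asked, and still so for the second after the job is handed in, with the robot touching nothing.
It also fails if it takes over 53 s, if anything falls off the work surface, if the arm or the gripper's body presses on something with over 40 N, if the wrist force passes 120 N, or if a joint passes its speed limit or range.

ROBOT

A 6-joint arm with a two-finger parallel gripper is mounted at the origin on the work surface. World frame = base frame: x ahead of the robot, y to its left, z up, the work surface at z = 0. Lengths are in mm, angles in rad, forces in N, time in s.
With the tool pointing down it reaches from about 300 to 875 mm from the base axis. Payload 4.2 kg.
Tool frame: the origin (TCP) lies on the centre line of the jaws, within the pads' length; the fingertips stand 19 mm ahead of it and the grasp point (between the pads) is the TCP; x points along the fingers, y is the direction in which the jaws open and shut, and the axes are right-handed (so a half turn about x gives the same grasp; the last joint's range is limited). The gripper opens to 85 mm and grips with 20 to 120 N. Pads are 22 mm wide; open, the fingers measure 114 mm over their backs; the gripper's body (76 mm by 85 mm) begins 54 mm behind the grasp point. The pads swing forward as they close: fully open they stand 13 mm farther back than shut.
Start: joints at [-1.197, 0.32, 1.565, -0, 1.257, -0.02], TCP at [220.631, -531, 250.338] pointing down, gripper open.
Joint ranges: [-3.11, 3.11], [-0.84, 2.01], [0.21, 2.61], [-1.34, 4.49], [0.05, 2.63], [-2.56, 2.56]. Speed limits (rad/s): [2.57, 2.57, 3.14, 3.14, 3.14, 3.14].

INTERFACE

Orientations are given as a unit quaternion [w, x, y, z].
In Python, from rig import robot gives the robot as it stands.
- The arm moves only by the shell command python3 -m handwheel 'ROWS' [FORCE]. ROWS is JSON, a list of rows, each an object of numbers: "wx", "wy", "wz": the turn, a rotation vector about the world's x, y, z in degrees; "x", "y", "z": the shift along the world's x, y, z in m; "grip": the opening, from -1 (shut) to 1 (fully open). In form: [{"wx": .., "wy": .., "wz": .., "x": .., "y": .., "z": .., "grip": ..}, ...]. A call has 1 to 10 rows; each row is the pose to reach, as a shift and turn from the pose measured when the call began; what a row does not reach only later rows make up. A row lasts 1/12 s, in which the tool goes at most 41.7 mm and 7.16 degrees, less where a joint would pass 70% of its speed; a pose out of reach is approached as far as the arm can. A call with a gripper value outside its range is refused whole. The fingers move at their own pace and stop on an object; FORCE is the grip in N (left out, the last holds). Time passes only in rows, so rows that repeat a pose let the fingers close. It gives the time, the measured TCP pose, the force and the opening at its end, in the units of the state.
- robot.get_obs(): the state, without advancing time (a new reading comes with each control period).
- robot.capture(name): name is "side" or "top"; returns a dict with "img" (420x560x3 uint8, red, green, blue), "intrinsics" (3x3 intrinsics, pixels), "eye" and "attitude" of the camera in the world. Camera axes: x right, y up, looking along -z (the intrinsics and any distortion apply to the point x, -y, -z); pixel columns grow to the right and rows downward; lengths in mm; the calibration is good to about 2 mm. A picture is of the moment at which its call begins. There is no depth.
- robot.hand_in(): hands the job in, once; it reports no verdict.
The state is a dict: "time_s": time; "qpos": joint angles; "joint_velocities": joint speeds; "joint_efforts": joint torques, N m; "tcp_pos": TCP position; "eef_rot": TCP orientation; "wrist_force": force on the tool from outside, world axes, zero at the start; "moment": the same for the moment, N m; "gripper_width": finger opening in mm.
Only numpy, scipy, OpenCV 4.12 (cv2) and the standard library are available. Lean on these libraries where they do the work, as an engineer would, in place of code of your own. Each camera call takes 0.05 s, during which the arm holds its last target.

## Working session

There is one attempt and no reset: what is moved stays moved. The work goes in short steps, Python scripts to look and compute and a shell command to move; the robot and the scene stay as the last step left them, time stands still between calls to the robot, and variables do not carry over. Pictures are saved under pics/ and viewed, and the job is handed in when it is done.

```bash
ls; mkdir -p pics
python3 - <<'E'
from rig import robot
import cv2,numpy as np
print(robot.get_obs())
for n in("side","top"):
    c=robot.capture(n); cv2.imwrite(f"pics/{n}0.png",c["img"][:,:,::-1]); np.savez(f"{n}0.npz",**c); print({k:v for k,v in c.items() if k!="img"})
E
```

```text
pics
{'time_s': 0.0, 'qpos': array([-1.19696437e+00,  3.20296529e-01,  1.56568849e+00,  2.07255368e-05,
        1.25741206e+00, -1.99778053e-02]), 'joint_velocities': array([-3.52501672e-04,  2.99205882e-04,  3.36722275e-04, -5.92336147e-04,
        1.55843131e-06,  5.03508931e-04]), 'joint_efforts': array([-1.24910941e-03, -4.15532327e+01, -2.34164143e+01, -4.29243073e-05,
        8.22775299e-03,  9.45557531e-06]), 'tcp_pos': array([ 220.48572112, -530.55770605,  249.47590539]), 'eef_rot': array([-0.1377033 , -0.69333794, -0.13896176,  0.69354879]), 'wrist_force': array([ 0.28693167,  0.17036449, -0.19693603]), 'moment': array([ 0.01426194, -0.0247018 ,  0.03347922]), 'gripper_width': 85.01921579849436}
{'intrinsics': array([[541.05488416,   0.        , 277.45644197],
       [  0.        , 541.05488416, 210.2790127 ],
       [  0.        ,   0.        ,   1.        ]]), 'eye': array([ 315.50862981,  985.09112005, 1021.90825025]), 'attitude': array([-0.09175785, -0.03084437,  0.40020641,  0.91129795])}
{'intrinsics': array([[385.28638038,   0.        , 283.40471126],
       [  0.        , 385.28638038, 218.67691026],
       [  0.        ,   0.        ,   1.        ]]), 'eye': array([ 440.88440744,  -71.25155762, 1226.15391592]), 'attitude': array([ 0.71431177,  0.01759569, -0.02055382, -0.69930438])}
```

View pics/side0.png

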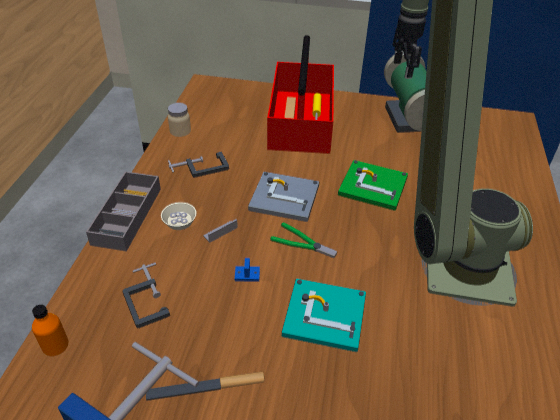

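View pics/top0.png

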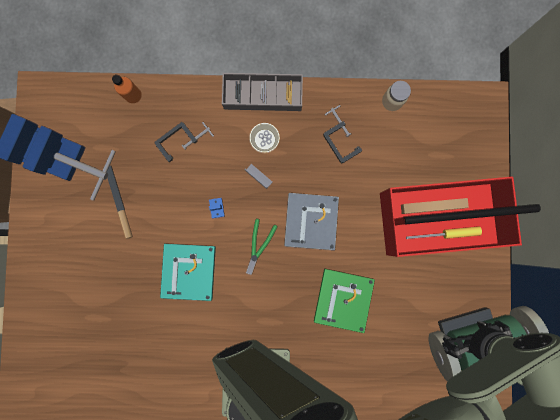

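The top view holds three holders of the same shape: grey at (312,221), teal at (188,272) and green at (345,300). The grey base with the yellow arm fits the description. The bracket is the blue block at (216,208). I'll confirm both in enlarged crops.

```bash
cat > h.py <<'E'
import numpy as np,cv2
from scipy.spatial.transform import Rotation as R
def load(n): return dict(np.load(n+".npz"))
def rot(q): return R.from_quat([q[1],q[2],q[3],q[0]]).as_matrix()
def cast(c,u,v,z):
    K=c["intrinsics"]; d=np.array([(u-K[0,2])/K[0,0],-(v-K[1,2])/K[1,1],-1.]); d=rot(c["attitude"])@d
    e=c["eye"]; return e+d*(z-e[2])/d[2]
def proj(c,p):
    K=c["intrinsics"]; q=rot(c["attitude"]).T@(np.asarray(p,float)-c["eye"]); 
    return np.array([K[0,0]*q[0]/-q[2]+K[0,2], K[1,1]*(-q[1])/-q[2]+K[1,2]])
def crop(c,u,v,w,h,s,name):
    i=c["img"][v-h:v+h,u-w:u+w,::-1]; cv2.imwrite(name,cv2.resize(i,None,fx=s,fy=s,interpolation=cv2.INTER_CUBIC))
E
python3 - <<'E'
from h import *
t=load("top0");s=load("side0")
crop(t,312,221,36,36,8,"pics/ct.png"); crop(s,284,195,45,35,8,"pics/cs.png")
a=t["img"][180:240,190:250,::-1]; b=s["img"][245:290,217:277,::-1]
f=lambda i:cv2.resize(i,None,fx=6,fy=6,interpolation=cv2.INTER_CUBIC)
cv2.imwrite("pics/cb.png",np.hstack([f(a),np.vstack([f(b),np.zeros((90,360,3),np.uint8)])]))
E
```

```text
(no output)
```

View pics/ct.png

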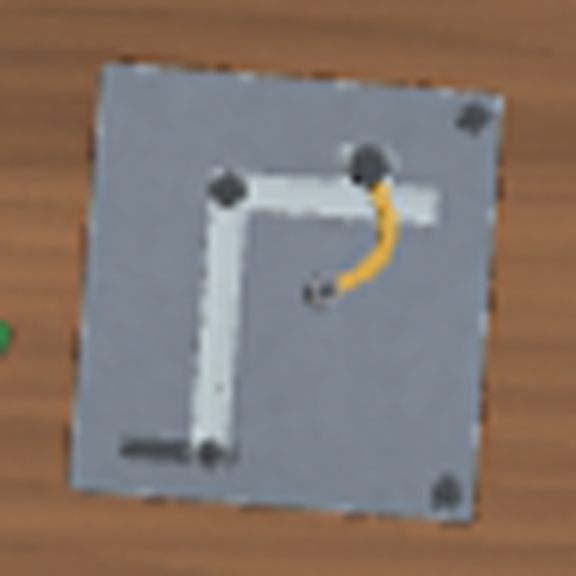

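View pics/cs.png

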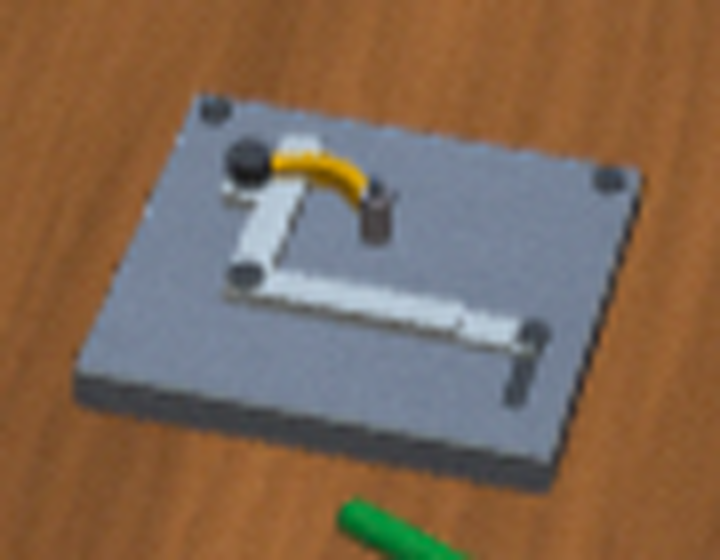

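View pics/cb.png

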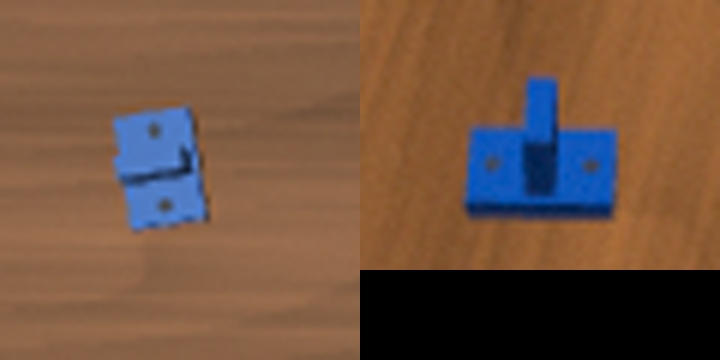

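Run:
```python
from h import *
t=load("top0");s=load("side0")
# manual corners
off=lambda l,u0,v0,k:[((a+.5)/k+u0-.5,(b+.5)/k+v0-.5) for a,b in l]
T=off([(103,63),(503,95),(470,522),(70,488)],276,185,8)
S=off([(200,95),(642,172),(548,462),(78,378)],239,160,8) # order: far-left..., 
for n,c,P in(("top",t,T),("side",s,S)):
    W=np.array([cast(c,u,v,20)[:2] for u,v in P]); print(n,W.round(1).tolist(),"c",W.mean(0).round(1),"len",np.linalg.norm(np.roll(W,-1,0)-W,axis=1).round(1))
    e=np.roll(W,-1,0)-W; print(np.degrees(np.arctan2(e[:,1],e[:,0])).round(1))
# blue bracket masks
for n,c,box in(("top",t,(190,180,250,240)),("side",s,(217,245,277,290))):
    x0,y0,x1,y1=box; h=cv2.cvtColor(c["img"],cv2.COLOR_RGB2HSV)
    m=((h[...,0]>100)&(h[...,0]<125)&(h[...,1]>130)).astype(np.uint8); k=np.zeros_like(m);k[y0:y1,x0:x1]=m[y0:y1,x0:x1]
    cn=max(cv2.findContours(k,0,cv2.CHAIN_APPROX_NONE)[0],key=cv2.contourArea)
    print(n,k.sum(),cv2.minAreaRect(cn),cv2.approxPolyDP(cn,2,True)[:,0].tolist())
```

```text
top [[589.1, -89.7], [579.9, -247.3], [412.1, -236.6], [422.1, -80.2]] c [ 500.8 -163.5] len [157.9 168.1 156.7 167.3]
[-93.4 176.4  86.4  -3.2]
side [[580.0, -242.6], [413.6, -233.1], [423.7, -74.1], [588.2, -81.7]] c [ 501.4 -157.9] len [166.6 159.3 164.7 161.1]
[176.7  86.4  -2.7 -92.9]
top 221 ((215.77027893066406, 207.6216278076172), (18.248287200927734, 13.1519193649292), 80.53767395019531) [[220, 198], [209, 200], [212, 217], [223, 215]]
side 381 ((247.0, 269.0), (22.0, 24.0), 90.0) [[245, 258], [245, 265], [235, 269], [235, 280], [258, 280], [259, 267], [250, 267], [249, 259]]
```

Run:
```python
from h import *
t=load("top0");s=load("side0")
off=lambda l,u0,v0,k:[((a+.5)/k+u0-.5,(b+.5)/k+v0-.5) for a,b in l]
T=off([(190,107),(209,220),(133,231),(115,118)],190,180,6)
S=off([(110,129),(256,129),(254,206),(107,206)],217,245,6)
for n,c,P in(("top",t,T),("side",s,S)):
    W=np.array([cast(c,u,v,10)[:2] for u,v in P]); e=np.roll(W,-1,0)-W
    print(n,"c",W.mean(0).round(1),"len",np.linalg.norm(e,axis=1).round(1),np.degrees(np.arctan2(e[:,1],e[:,0])).round(1))
# rib top side: crop (527..557,77)->z44
for p in off([(167,77),(197,77)],217,245,6): print("rib top back",cast(s,*p,44).round(1))
# fence
T=dict(zip("corner fence_far stop_far roller pin".split(),zip(off([(246,211),(231,445),(437,226),(318,292),(367,165)],276,185,8),(27,27,27,43,50))))
S=dict(zip("corner fence_far stop_far roller pin".split(),zip(off([(278,270),(522,318),(322,140),(377,195),(250,160)],239,160,8),(27,27,27,43,50))))
for n,c,D in(("top",t,T),("side",s,S)):
    for k,(p,z) in D.items(): print(n,k,cast(c,*p,z).round(1))
from scipy.spatial.transform import Rotation as R
from rig import robot
o=robot.get_obs()["eef_rot"]; print(rot(o).round(4))
```

```text
top c [536.8 136.6] len [60.7 40.4 60.6 39.9] [-168.8   99.5   10.8  -80.4]
side c [539.2 140.8] len [60.3 41.3 59.3 41.2] [-168.1  101.4   11.9  -77.3]
rib top back [548.7 123.8  44. ]
rib top back [536.8 121.3  44. ]
top corner [ 531.4 -146.6   27. ]
top fence_far [ 440.2 -142.4   27. ]
top stop_far [ 527.1 -221.2   27. ]
top roller [ 499.6 -173.8   43. ]
top pin [ 548.3 -191.2   50. ]
side corner [ 530.7 -143.9   27. ]
side fence_far [ 442.9 -136.8   27. ]
side stop_far [ 529.3 -217.9   27. ]
side roller [ 501.1 -172.6   43. ]
side pin [ 547.1 -173.8   50. ]
[[-6.000e-04  3.837e-01 -9.235e-01]
 [ 1.500e-03 -9.235e-01 -3.837e-01]
 [-1.000e+00 -1.600e-03 -0.000e+00]]
```

The crops confirm it. The holder with a grey base and yellow arm is the one to use: fence inner corner at top crop (246,211), roller at (318,292). The bracket is an inverted T in blue.

World estimates, averaged over the two views:
- **Bracket:** about (538, 139), yaw +11°.
- **Holder:** yaw −3.3°, true home about (500.4, −162.3), d about −11 mm.

The two views disagree by up to about 5 mm in y, so I'll check again relative to the holder once the bracket is held.

```bash
python3 -m handwheel '[{"x":0.05,"y":0.2,"z":0.04,"wz":30},{"x":0.1,"y":0.3,"z":0.04,"wz":40},{"x":0.16,"y":0.4,"z":0.02,"wz":50},{"x":0.2,"y":0.45,"z":0,"wz":60},{"x":0.2,"y":0.45,"z":0,"wz":60},{"x":0.2,"y":0.45,"z":0,"wz":60},{"x":0.2,"y":0.45,"z":0,"wz":60},{"x":0.2,"y":0.45,"z":0,"wz":60},{"x":0.25,"y":0.55,"z":-0.03,"wz":70},{"x":0.25,"y":0.55,"z":-0.03,"wz":70}]' 40
```

```text
validation failed for argument at $[0]...
```

```bash
python3 -m handwheel '[{"wx":0,"wy":0,"x":0.05,"y":0.2,"z":0.04,"wz":30,"grip":1},{"wx":0,"wy":0,"x":0.1,"y":0.3,"z":0.04,"wz":40,"grip":1},{"wx":0,"wy":0,"x":0.16,"y":0.4,"z":0.02,"wz":50,"grip":1},{"wx":0,"wy":0,"x":0.2,"y":0.45,"z":0,"wz":60,"grip":1},{"wx":0,"wy":0,"x":0.2,"y":0.45,"z":0,"wz":60,"grip":1},{"wx":0,"wy":0,"x":0.2,"y":0.45,"z":0,"wz":60,"grip":1},{"wx":0,"wy":0,"x":0.2,"y":0.45,"z":0,"wz":60,"grip":1},{"wx":0,"wy":0,"x":0.2,"y":0.45,"z":0,"wz":60,"grip":1},{"wx":0,"wy":0,"x":0.25,"y":0.55,"z":-0.03,"wz":70,"grip":1},{"wx":0,"wy":0,"x":0.25,"y":0.55,"z":-0.03,"wz":70,"grip":1}]' 40
```

```text
time_s: 0.93
tcp_pos: [387.0, -150.0, 244.7]
eef_rot: [0.512, 0.487, 0.513, -0.488]
wrist_force: [0.2, -0.0, 0.3]
gripper_width: 85.2
```

```bash
python3 -m handwheel '[{"wx":0,"wy":0,"x":0.151,"y":0.2885,"z":-0.125,"wz":8.3,"grip":1},{"wx":0,"wy":0,"x":0.151,"y":0.2885,"z":-0.125,"wz":8.3,"grip":1},{"wx":0,"wy":0,"x":0.151,"y":0.2885,"z":-0.125,"wz":8.3,"grip":1},{"wx":0,"wy":0,"x":0.151,"y":0.2885,"z":-0.125,"wz":8.3,"grip":1},{"wx":0,"wy":0,"x":0.151,"y":0.2885,"z":-0.125,"wz":8.3,"grip":1},{"wx":0,"wy":0,"x":0.151,"y":0.2885,"z":-0.125,"wz":8.3,"grip":1},{"wx":0,"wy":0,"x":0.151,"y":0.2885,"z":-0.125,"wz":8.3,"grip":1},{"wx":0,"wy":0,"x":0.151,"y":0.2885,"z":-0.125,"wz":8.3,"grip":1},{"wx":0,"wy":0,"x":0.151,"y":0.2885,"z":-0.125,"wz":8.3,"grip":1},{"wx":0,"wy":0,"x":0.151,"y":0.2885,"z":-0.125,"wz":8.3,"grip":1}]'
cat > snap.py <<'E'
import sys
from h import *
from rig import robot
n=sys.argv[1]; P=np.array(eval(sys.argv[2]),float)
k=7; out=[]
for c in("top","side"):
    d=robot.capture(c); np.savez(f"{c}{n}.npz",**d); u,v=proj(d,P).round().astype(int)
    i=d["img"][max(v-38,0):v+38,max(u-28,0):u+28,::-1]; out.append(cv2.resize(i,(392,532),interpolation=cv2.INTER_CUBIC)); print(c,"crop origin",u-28,v-38)
cv2.imwrite(f"pics/z{n}.png",np.hstack(out))
o=robot.get_obs(); M=rot(o["eef_rot"]); print(o["time_s"],o["tcp_pos"].round(2),"jaw deg",np.degrees(np.arctan2(M[1,1],M[0,1])).round(2),"F",o["wrist_force"].round(2),"w",round(o["gripper_width"],2))
E
python3 snap.py 1 "[538,139,10]"
```

```text
time_s: 1.77
tcp_pos: [538.5, 141.3, 117.5]
eef_rot: [0.546, 0.447, 0.548, -0.449]
wrist_force: [-0.9, 0.3, -0.3]
gripper_width: 85.9
top crop origin 188 169
side crop origin 220 234
1.8667 [537.38 138.28 119.17] jaw deg 11.24 F [-1.35 -0.11 -0.48] w 85.53
```

View pics/z1.png

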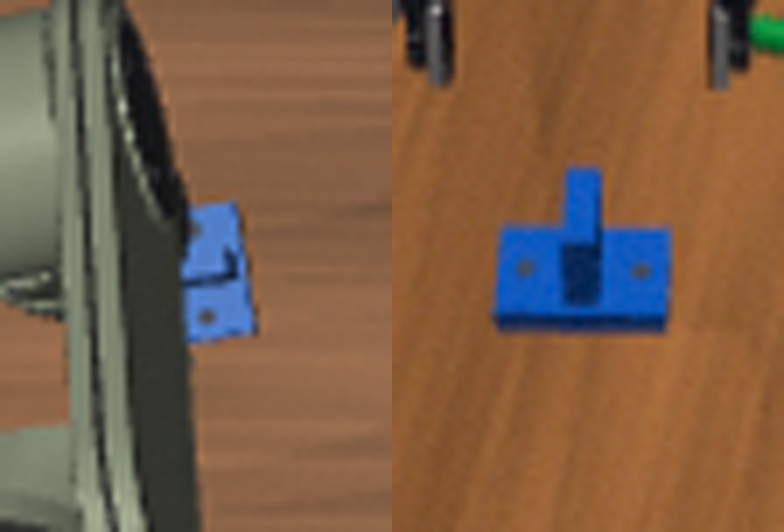

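Run:
```python
from h import *
s=load("side1")
print(cast(s,220+(437-392)/7,234+85/7,113),cast(s,220+(720-392)/7,234+87/7,113))
print(cast(s,220+(567-392)/7,234+169/7,44),cast(s,220+(600-392)/7,234+169/7,44))
print(proj(s,[537.4,138.3,113]),)
```

```text
[581.09263066 159.06832903 113.        ] [489.68662264 140.5605019  113.        ]
[546.78164747 125.79946839  44.        ] [535.58561381 123.42705007  44.        ]
[246.96787662 242.63309111]
```

The view shows the jaws straddling the rib: fingertips at side crop (437,85) and (720,87), rib at x about 583. I'll descend and grip.

```bash
python3 -m handwheel '[{"wx":0,"wy":0,"x":0.001,"y":0.0015,"z":-0.03,"wz":0,"grip":1},{"wx":0,"wy":0,"x":0.001,"y":0.0015,"z":-0.055,"wz":0,"grip":0.4},{"wx":0,"wy":0,"x":0.001,"y":0.0015,"z":-0.075,"wz":0,"grip":0.2},{"wx":0,"wy":0,"x":0.001,"y":0.0015,"z":-0.087,"wz":0,"grip":0.2},{"wx":0,"wy":0,"x":0.001,"y":0.0015,"z":-0.087,"wz":0,"grip":0},{"wx":0,"wy":0,"x":0.001,"y":0.0015,"z":-0.087,"wz":0,"grip":-0.3},{"wx":0,"wy":0,"x":0.001,"y":0.0015,"z":-0.087,"wz":0,"grip":-0.6},{"wx":0,"wy":0,"x":0.001,"y":0.0015,"z":-0.087,"wz":0,"grip":-1},{"wx":0,"wy":0,"x":0.001,"y":0.0015,"z":-0.087,"wz":0,"grip":-1},{"wx":0,"wy":0,"x":0.001,"y":0.0015,"z":-0.087,"wz":0,"grip":-1}]' 40
python3 snap.py 2 "[538,139,10]"
```

```text
time_s: 2.7
tcp_pos: [539.4, 139.5, 33.9]
eef_rot: [0.547, 0.448, 0.546, -0.449]
wrist_force: [-0.3, -3.1, 6.4]
gripper_width: 11.7
top crop origin 188 169
side crop origin 220 234
2.8 [539.38 139.49  33.89] jaw deg 11.26 F [-0.77 -3.9   6.57] w 11.33
```

View pics/z2.png

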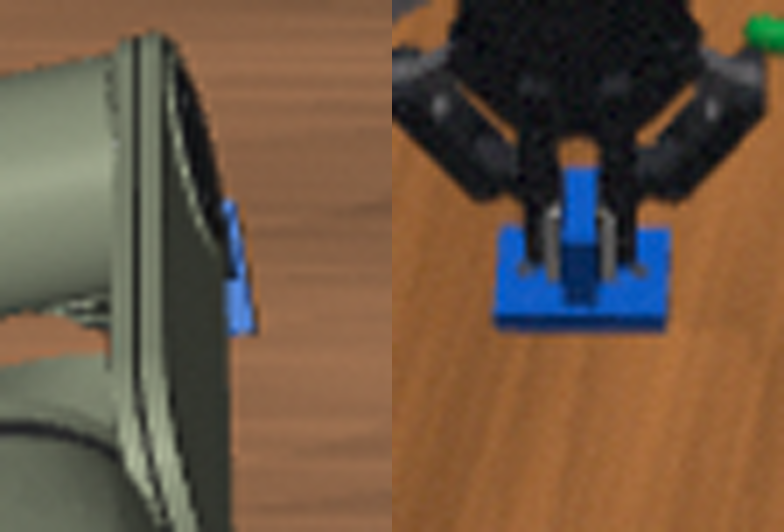

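The bracket is gripped on the rib at width 11.3, with the rib centred between the pads at side crop x about 580. I'll lift, then carry it above the fence side of the holder.

```bash
python3 -m handwheel '[{"wx":0,"wy":0,"x":0,"y":0,"z":0.03,"wz":0,"grip":-1},{"wx":0,"wy":0,"x":0,"y":0,"z":0.06,"wz":0,"grip":-1},{"wx":0,"wy":0,"x":0,"y":0,"z":0.09,"wz":0,"grip":-1},{"wx":0,"wy":0,"x":0,"y":0,"z":0.09,"wz":0,"grip":-1}]'
python3 -m handwheel '[{"wx":0,"wy":0,"x":-0.005,"y":-0.03,"z":0,"wz":-2,"grip":-1},{"wx":0,"wy":0,"x":-0.01,"y":-0.06,"z":0,"wz":-4,"grip":-1},{"wx":0,"wy":0,"x":-0.02,"y":-0.09,"z":0,"wz":-6,"grip":-1},{"wx":0,"wy":0,"x":-0.025,"y":-0.12,"z":0,"wz":-8,"grip":-1},{"wx":0,"wy":0,"x":-0.03,"y":-0.15,"z":0,"wz":-10,"grip":-1},{"wx":0,"wy":0,"x":-0.035,"y":-0.18,"z":0,"wz":-12,"grip":-1},{"wx":0,"wy":0,"x":-0.04,"y":-0.21,"z":0,"wz":-13,"grip":-1},{"wx":0,"wy":0,"x":-0.046,"y":-0.24,"z":-0.01,"wz":-14,"grip":-1},{"wx":0,"wy":0,"x":-0.0515,"y":-0.265,"z":-0.02,"wz":-14.6,"grip":-1},{"wx":0,"wy":0,"x":-0.0515,"y":-0.272,"z":-0.025,"wz":-14.6,"grip":-1}]'
python3 snap.py 3 "[490,-140,50]"
```

```text
time_s: 3.13
tcp_pos: [542.8, 140.4, 130.0]
eef_rot: [0.55, 0.451, 0.544, -0.446]
wrist_force: [1.0, 1.0, -1.0]
gripper_width: 11.3
time_s: 3.97
tcp_pos: [489.3, -134.2, 103.8]
eef_rot: [0.487, 0.517, 0.482, -0.513]
wrist_force: [-0.1, -0.4, -1.5]
gripper_width: 11.5
top crop origin 276 186
side crop origin 260 152
4.0667 [ 490.29 -132.35  103.91] jaw deg -3.48 F [ 0.02  0.31 -2.19] w 11.18
```

View pics/z3.png

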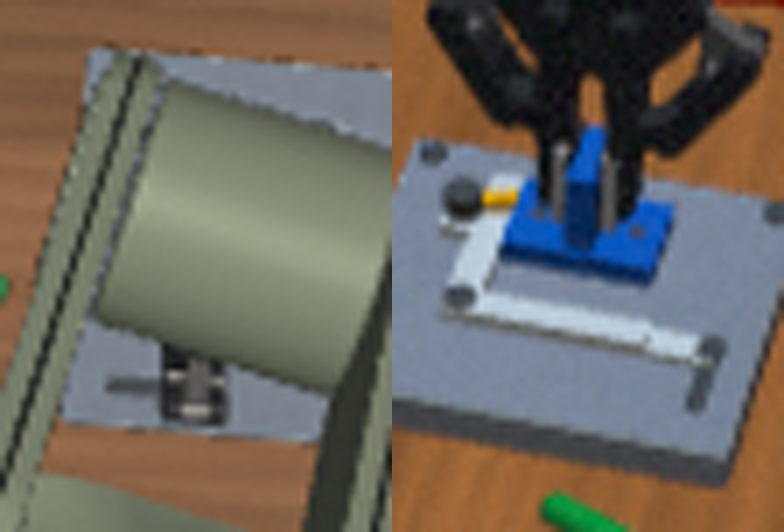

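Run:
```python
from h import *
from rig import robot
s=load("side3"); crop(s,285,185,28,22,14,"pics/b3.png")
M=rot(robot.get_obs()["eef_rot"]); print(M.round(4))
```

```text
[[ 9.400e-03  9.981e-01 -6.070e-02]
 [-8.000e-04 -6.070e-02 -9.982e-01]
 [-1.000e+00  9.400e-03  3.000e-04]]
```

View pics/b3.png

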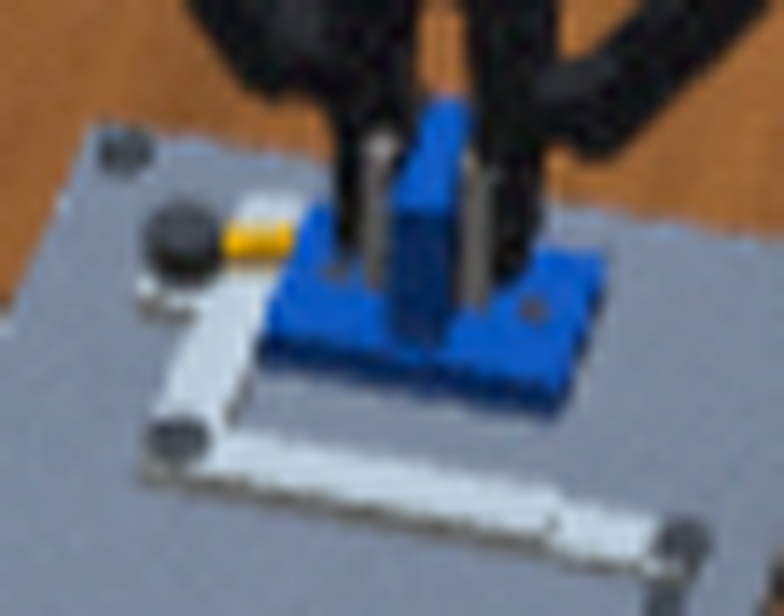

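Run:
```python
from h import *
s=load("side3"); q=lambda a,b,z:cast(s,257-.5+(a+.5)/14,163-.5+(b+.5)/14,z).round(1)
for p in [(270,333,80),(565,387,80),(605,255,80),(260,362,70),(555,417,70),(390,205,114),(450,208,114),(430,100,114)]: print(p,q(*p))
```

```text
(270, 333, 80) [ 518.3 -113.4   80. ]
(565, 387, 80) [ 460.  -109.6   80. ]
(605, 255, 80) [ 459.  -150.4   80. ]
(260, 362, 70) [ 520.7 -116.1   70. ]
(555, 417, 70) [ 462.  -112.1   70. ]
(390, 205, 114) [ 496.1 -115.4  114. ]
(450, 208, 114) [ 484.8 -116.9  114. ]
(430, 100, 114) [ 494.4 -148.5  114. ]
```

```bash
python3 -m handwheel '[{"wx":0,"wy":0.3,"x":-0.001,"y":0,"z":-0.01,"wz":0.1,"grip":-1},{"wx":0,"wy":0.5,"x":-0.003,"y":0,"z":-0.02,"wz":0.1,"grip":-1},{"wx":0,"wy":0.5,"x":-0.003,"y":0,"z":-0.03,"wz":0.1,"grip":-1},{"wx":0,"wy":0.5,"x":-0.003,"y":0,"z":-0.036,"wz":0.1,"grip":-1},{"wx":0,"wy":0.5,"x":-0.003,"y":0,"z":-0.0395,"wz":0.1,"grip":-1},{"wx":0,"wy":0.5,"x":-0.003,"y":0,"z":-0.0395,"wz":0.1,"grip":-1},{"wx":0,"wy":0.5,"x":-0.003,"y":0,"z":-0.0395,"wz":0.1,"grip":-1}]'
python3 snap.py 4 "[490,-140,30]"
python3 - <<'E'
from h import *
from rig import robot
s=load("side4"); crop(s,285,192,28,22,14,"pics/b4.png")
print(rot(robot.get_obs()["eef_rot"])[:,0].round(4))
E
```

```text
time_s: 4.65
tcp_pos: [487.5, -132.1, 64.3]
eef_rot: [-0.485, -0.514, -0.485, 0.514]
wrist_force: [0.6, -0.4, -1.5]
gripper_width: 11.3
top crop origin 276 186
side crop origin 259 157
4.75 [ 487.72 -132.34   64.74] jaw deg -3.37 F [ 0.84  0.5  -1.21] w 11.64
[ 0.0015 -0.0011 -1.    ]
```

View pics/b4.png

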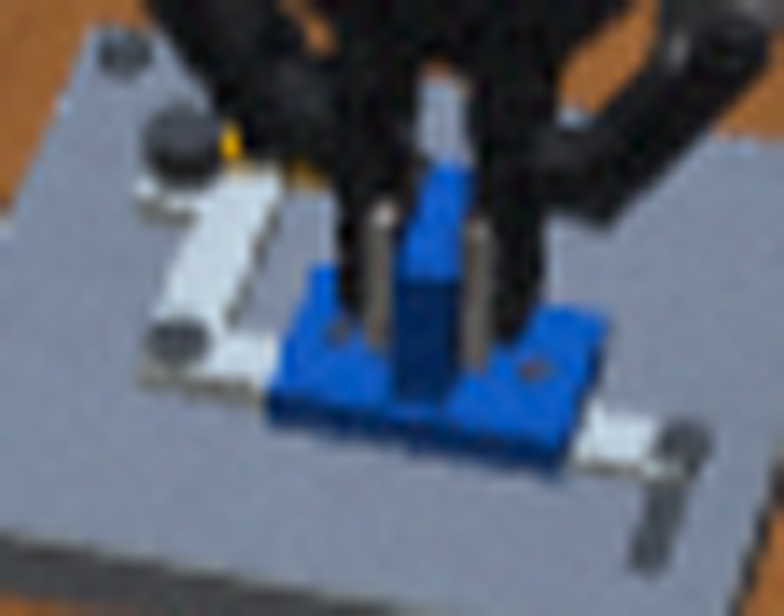

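The bracket now hangs over the fence, level, with no contact force. I'll feel for the roller by moving along the fixture's −y.

```bash
python3 -m handwheel '[{"wx":0,"wy":0,"x":0,"y":-0.004,"z":0,"wz":0,"grip":-1},{"wx":0,"wy":0,"x":-0.0005,"y":-0.008,"z":0,"wz":0,"grip":-1},{"wx":0,"wy":0,"x":-0.0006,"y":-0.01,"z":0,"wz":0,"grip":-1},{"wx":0,"wy":0,"x":-0.0006,"y":-0.01,"z":0,"wz":0,"grip":-1},{"wx":0,"wy":0,"x":-0.0006,"y":-0.01,"z":0,"wz":0,"grip":-1}]'
for i in 1 2 3 4 5; do python3 -m handwheel '[{"wx":0,"wy":0,"x":-0.0001,"y":-0.001,"z":0,"wz":0,"grip":-1},{"wx":0,"wy":0,"x":-0.0001,"y":-0.002,"z":0,"wz":0,"grip":-1},{"wx":0,"wy":0,"x":-0.0001,"y":-0.002,"z":0,"wz":0,"grip":-1}]' | egrep 'tcp|force'; done
```

```text
time_s: 5.17
tcp_pos: [487.1, -142.7, 64.8]
eef_rot: [0.486, 0.515, 0.484, -0.514]
wrist_force: [0.4, 0.0, -2.6]
gripper_width: 11.2
tcp_pos: [487.0, -144.8, 64.9]
wrist_force: [0.6, -0.4, -1.4]
tcp_pos: [487.0, -146.9, 64.9]
wrist_force: [0.6, -0.3, -1.6]
tcp_pos: [486.8, -148.4, 64.9]
wrist_force: [1.2, 5.0, -1.2]
tcp_pos: [486.5, -150.1, 64.9]
wrist_force: [-0.1, 5.3, -0.8]
tcp_pos: [486.2, -152.0, 64.9]
wrist_force: [0.8, 5.1, 0.5]
```

Contact came at y about −147.5, where the pictures predicted −147.4. So home in y is about −161.5, and I'll draw back to about −163.5, which is 16 mm of nose travel out of 18.8.

```bash
python3 -m handwheel '[{"wx":0,"wy":0,"x":0,"y":-0.002,"z":0,"wz":0,"grip":-1},{"wx":0,"wy":0,"x":0,"y":-0.004,"z":0,"wz":0,"grip":-1},{"wx":0,"wy":0,"x":0,"y":-0.006,"z":0,"wz":0,"grip":-1},{"wx":0,"wy":0,"x":0,"y":-0.008,"z":0,"wz":0,"grip":-1},{"wx":0,"wy":0,"x":0,"y":-0.008,"z":0,"wz":0,"grip":-1},{"wx":0,"wy":0,"x":0,"y":-0.008,"z":0,"wz":0,"grip":-1}]'
python3 -m handwheel '[{"wx":0,"wy":0,"x":0,"y":-0.001,"z":0,"wz":0,"grip":-1},{"wx":0,"wy":0,"x":0,"y":-0.0025,"z":0,"wz":0,"grip":-1},{"wx":0,"wy":0,"x":0,"y":-0.0035,"z":0,"wz":0,"grip":-1},{"wx":0,"wy":0,"x":0,"y":-0.0035,"z":0,"wz":0,"grip":-1},{"wx":0,"wy":0,"x":0,"y":-0.0035,"z":0,"wz":0,"grip":-1}]'
python3 snap.py 5 "[490,-160,30]"
python3 - <<'E'
from h import *
from rig import robot
s=load("side5"); crop(s,285,192,28,22,14,"pics/b5.png")
print(rot(robot.get_obs()["eef_rot"])[:,0].round(4))
E
```

```text
time_s: 6.92
tcp_pos: [486.0, -159.3, 64.9]
eef_rot: [0.484, 0.516, 0.485, -0.514]
wrist_force: [0.3, 7.1, 0.7]
gripper_width: 11.4
time_s: 7.33
tcp_pos: [485.7, -162.0, 64.9]
eef_rot: [0.483, 0.516, 0.485, -0.514]
wrist_force: [-0.6, 7.4, 1.0]
gripper_width: 11.0
top crop origin 282 186
side crop origin 261 153
7.4333 [ 485.76 -161.99   64.89] jaw deg -3.55 F [0.15 7.58 1.61] w 11.46
[-3.0e-04  4.2e-03 -1.0e+00]
```

View pics/b5.png

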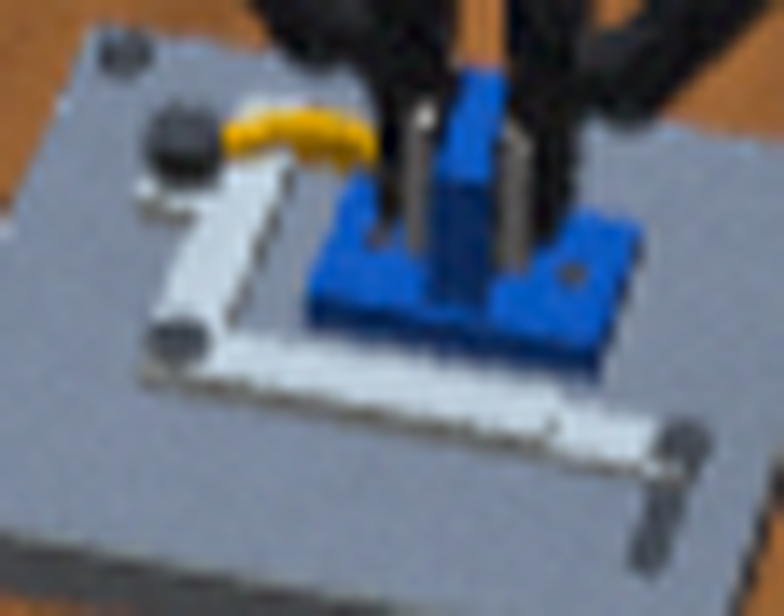

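```bash
python3 -m handwheel '[{"wx":0.2,"wy":0,"x":0,"y":-0.001,"z":0,"wz":0.2,"grip":-1},{"wx":0.2,"wy":0,"x":0,"y":-0.002,"z":0,"wz":0.2,"grip":-1},{"wx":0.2,"wy":0,"x":0,"y":-0.002,"z":0,"wz":0.2,"grip":-1},{"wx":0.2,"wy":0,"x":0,"y":-0.002,"z":0,"wz":0.2,"grip":-1}]' 60
python3 snap.py 6 "[490,-160,30]"
python3 - <<'E'
from h import *
from rig import robot
s=load("side6"); crop(s,285,192,28,22,14,"pics/b6.png")
print(rot(robot.get_obs()["eef_rot"])[:,0].round(4))
E
```

```text
time_s: 7.77
tcp_pos: [485.6, -163.2, 65.0]
eef_rot: [0.482, 0.517, 0.488, -0.512]
wrist_force: [0.6, 7.8, 0.6]
gripper_width: 10.8
top crop origin 282 186
side crop origin 261 153
7.8667 [ 485.64 -163.1    65.04] jaw deg -3.39 F [-0.3   7.37  2.14] w 10.61
[-7.0e-04  9.4e-03 -1.0e+00]
```

View pics/b6.png

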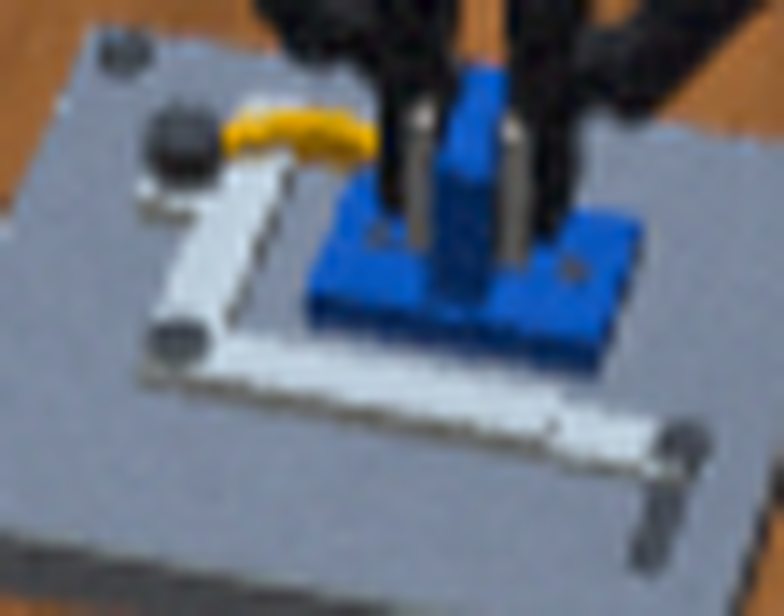

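Run:
```python
from h import *
for n,P in ((4,[(268,418,31),(560,470,31),(280,388,41),(568,443,41),(398,278,75),(465,280,75),(470,165,75)]),(5,[(310,325,31),(600,380,31),(320,295,41),(607,350,41),(435,183,75),(500,185,75),(505,72,75)]),(6,[(308,321,31),(598,375,31),(320,295,41),(607,350,41),(438,178,75),(498,180,75),(505,68,75)])):
    s=load(f"side{n}"); 
    for a,b,z in P: print(n,z,cast(s,257-.5+(a+.5)/14,170-.5+(b+.5)/14,z).round(1)[:2],end=" ")
    print()
# fence face
s=load("side6")
for a,b in((232,338),(560,395),(290,168)): print(cast(s,257-.5+(a+.5)/14,170-.5+(b+.5)/14,27).round(1))
```

```text
4 31 [ 518.4 -115.6] 4 31 [ 459.4 -112.6] 4 41 [ 515.8 -113.6] 4 41 [ 457.8 -109.6] 4 75 [ 492.8 -111.8] 4 75 [ 480.1 -114. ] 4 75 [ 485.2 -148.4] 
5 31 [ 515.6 -144.8] 5 31 [ 456.1 -140.6] 5 41 [ 513.4 -142.8] 5 41 [ 454.8 -138.4] 5 75 [ 490.9 -141.5] 5 75 [ 478.4 -143.6] 5 75 [ 483.5 -178.4] 
6 31 [ 516.3 -146. ] 6 31 [ 456.8 -142. ] 6 41 [ 513.4 -142.8] 6 41 [ 454.8 -138.4] 6 75 [ 490.6 -143.1] 6 75 [ 479.1 -145. ] 6 75 [ 483.7 -179.6] 
[ 531.  -142.2   27. ]
[ 463.7 -139.    27. ]
[ 529.9 -197.    27. ]
```

```bash
python3 -m handwheel '[{"wx":-0.5,"wy":0,"x":0,"y":-0.0005,"z":0,"wz":0,"grip":-1},{"wx":-0.9,"wy":0,"x":0,"y":-0.001,"z":0,"wz":0,"grip":-1},{"wx":-0.9,"wy":0,"x":0,"y":-0.0012,"z":0,"wz":0,"grip":-1},{"wx":-0.9,"wy":0,"x":0,"y":-0.0012,"z":0,"wz":0,"grip":-1}]'
python3 snap.py 7 "[490,-160,30]"
python3 - <<'E'
from h import *
from rig import robot
s=load("side7"); crop(s,285,192,28,22,14,"pics/b7.png")
print(rot(robot.get_obs()["eef_rot"])[:,0].round(4))
E
```

```text
time_s: 8.2
tcp_pos: [485.4, -163.2, 64.9]
eef_rot: [-0.486, -0.513, -0.484, 0.516]
wrist_force: [1.5, 8.7, -0.2]
gripper_width: 11.5
top crop origin 282 186
side crop origin 261 153
8.3 [ 485.41 -163.25   64.87] jaw deg -3.42 F [ 0.98  8.34 -0.07] w 11.22
[-0.0013 -0.0044 -1.    ]
```

View pics/b7.png

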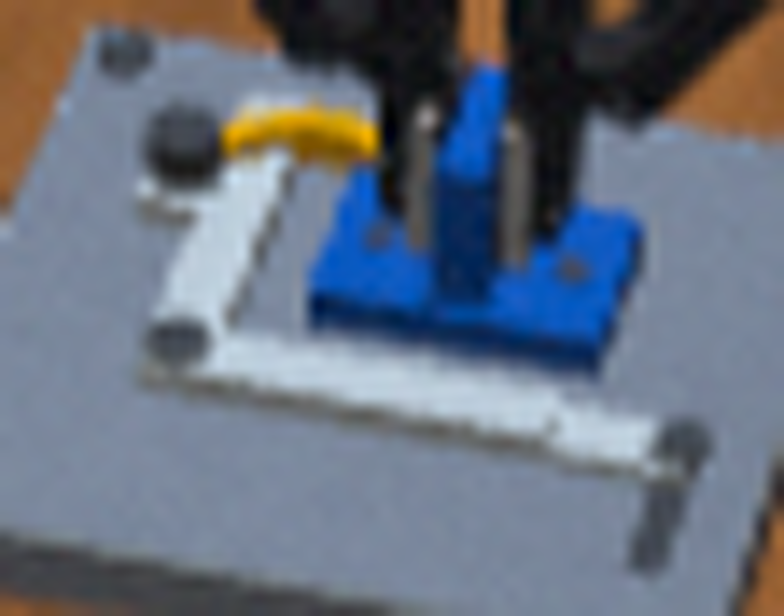

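```bash
python3 -m handwheel '[{"wx":0,"wy":0,"x":0,"y":-0.001,"z":0,"wz":0,"grip":-1},{"wx":0,"wy":0,"x":0,"y":-0.0018,"z":0,"wz":0,"grip":-1},{"wx":0,"wy":0,"x":0,"y":-0.0018,"z":0,"wz":0,"grip":-1},{"wx":0,"wy":0,"x":0,"y":-0.0018,"z":0,"wz":0,"grip":-1}]'
python3 -m handwheel '[{"wx":0,"wy":0,"x":0,"y":-0.0005,"z":-0.001,"wz":0,"grip":-1},{"wx":0,"wy":0,"x":0,"y":-0.0007,"z":-0.002,"wz":0,"grip":-1},{"wx":0,"wy":0,"x":0,"y":-0.0007,"z":-0.003,"wz":0,"grip":-1},{"wx":0,"wy":0,"x":0,"y":-0.0007,"z":-0.003,"wz":0,"grip":-1}]'
```

```text
time_s: 8.63
tcp_pos: [485.4, -164.1, 64.9]
eef_rot: [-0.485, -0.514, -0.484, 0.516]
wrist_force: [1.1, 8.6, 0.8]
gripper_width: 11.0
time_s: 8.97
tcp_pos: [485.6, -164.0, 62.2]
eef_rot: [-0.485, -0.514, -0.484, 0.516]
wrist_force: [1.1, 8.7, 2.0]
gripper_width: 11.0
```

```bash
python3 -m handwheel '[{"wx":0,"wy":0,"x":0,"y":-0.0007,"z":-0.001,"wz":0,"grip":-1},{"wx":0,"wy":0,"x":0,"y":-0.0007,"z":-0.002,"wz":0,"grip":-1},{"wx":0,"wy":0,"x":0,"y":-0.0007,"z":-0.002,"wz":0,"grip":-1}]'
python3 -m handwheel '[{"wx":0,"wy":0,"x":0,"y":-0.0007,"z":-0.001,"wz":0,"grip":-1},{"wx":0,"wy":0,"x":0,"y":-0.0007,"z":-0.002,"wz":0,"grip":-1},{"wx":0,"wy":0,"x":0,"y":-0.0007,"z":-0.002,"wz":0,"grip":-1}]'
python3 snap.py 8 "[490,-160,30]"
python3 - <<'E'
from h import *
from rig import robot
s=load("side8"); crop(s,285,192,28,22,14,"pics/b8.png")
print(rot(robot.get_obs()["eef_rot"])[:,0].round(4))
E
```

```text
time_s: 9.22
tcp_pos: [485.9, -163.8, 60.6]
eef_rot: [-0.484, -0.515, -0.484, 0.515]
wrist_force: [1.6, 7.1, 2.9]
gripper_width: 10.9
time_s: 9.47
tcp_pos: [486.2, -163.7, 59.0]
eef_rot: [0.484, 0.516, 0.484, -0.515]
wrist_force: [0.6, 8.6, 2.3]
gripper_width: 11.5
top crop origin 282 186
side crop origin 261 153
9.5667 [ 486.25 -163.74   58.97] jaw deg -3.56 F [1.06 8.08 3.54] w 11.19
[ 6.0e-04  1.5e-03 -1.0e+00]
```

View pics/b8.png

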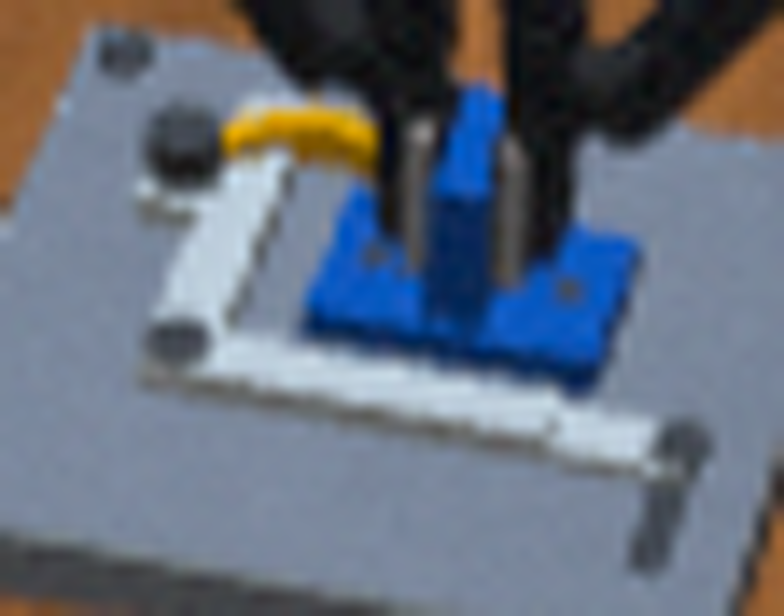

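```bash
python3 - <<'E'
from h import *
s=load("side8")
for a,b,z in((312,308,35),(600,362,35),(308,330,25),(598,385,25),(640,238,35),(428,195,69),(490,197,69)): print(cast(s,257-.5+(a+.5)/14,170-.5+(b+.5)/14,z).round(1))
E
python3 -m handwheel '[{"wx":0,"wy":0,"x":-0.0003,"y":-0.0005,"z":-0.001,"wz":0.1,"grip":-1},{"wx":0,"wy":0,"x":-0.0005,"y":-0.0005,"z":-0.0015,"wz":0.1,"grip":-1},{"wx":0,"wy":0,"x":-0.0005,"y":-0.0005,"z":-0.002,"wz":0.1,"grip":-1},{"wx":0,"wy":0,"x":-0.0005,"y":-0.0005,"z":-0.002,"wz":0.1,"grip":-1}]'
```

```text
[ 515.4 -145.5   35. ]
[ 456.4 -141.4   35. ]
[ 516.9 -150.1   25. ]
[ 457.1 -145.9   25. ]
[ 454.7 -180.8   35. ]
[ 492.7 -144.7   69. ]
[ 480.7 -146.7   69. ]
time_s: 9.9
tcp_pos: [486.2, -163.5, 57.4]
eef_rot: [0.484, 0.516, 0.485, -0.514]
wrist_force: [2.0, 9.1, 2.7]
gripper_width: 11.2
```

```bash
python3 -m handwheel '[{"wx":0,"wy":0,"x":-0.0003,"y":-0.0005,"z":-0.001,"wz":0,"grip":-1},{"wx":0,"wy":0,"x":-0.0005,"y":-0.0005,"z":-0.0015,"wz":0,"grip":-1},{"wx":0,"wy":0,"x":-0.0005,"y":-0.0005,"z":-0.002,"wz":0,"grip":-1},{"wx":0,"wy":0,"x":-0.0005,"y":-0.0005,"z":-0.002,"wz":0,"grip":-1}]'
python3 -m handwheel '[{"wx":0,"wy":0,"x":-0.0003,"y":-0.0005,"z":-0.0008,"wz":0,"grip":-1},{"wx":0,"wy":0,"x":-0.0003,"y":-0.0005,"z":-0.0015,"wz":0,"grip":-1},{"wx":0,"wy":0,"x":-0.0003,"y":-0.0005,"z":-0.0015,"wz":0,"grip":-1}]'
```

```text
time_s: 10.23
tcp_pos: [486.2, -163.3, 55.9]
eef_rot: [0.484, 0.517, 0.485, -0.514]
wrist_force: [1.0, 8.0, 3.3]
gripper_width: 11.0
time_s: 10.48
tcp_pos: [486.3, -163.1, 54.8]
eef_rot: [0.484, 0.517, 0.485, -0.513]
wrist_force: [0.6, 7.4, 1.7]
gripper_width: 10.8
```

```bash
for i in 1 2 3; do python3 -m handwheel '[{"wx":0,"wy":0,"x":-0.0002,"y":-0.0005,"z":-0.0008,"wz":0,"grip":-1},{"wx":0,"wy":0,"x":-0.0002,"y":-0.0005,"z":-0.0008,"wz":0,"grip":-1},{"wx":0,"wy":0,"x":-0.0002,"y":-0.0005,"z":-0.0008,"wz":0,"grip":-1}]' |egrep 'tcp|force'; done
python3 snap.py 9 "[490,-160,30]"
python3 - <<'E'
from h import *
from rig import robot
s=load("side9"); crop(s,285,192,28,22,14,"pics/b9.png")
print(rot(robot.get_obs()["eef_rot"])[:,0].round(4))
E
```

```text
tcp_pos: [486.3, -162.9, 54.4]
wrist_force: [0.5, 7.5, 2.1]
tcp_pos: [486.4, -162.8, 54.2]
wrist_force: [-0.0, 7.4, 4.0]
tcp_pos: [486.4, -162.8, 54.2]
wrist_force: [-0.4, 7.1, 5.2]
top crop origin 282 186
side crop origin 261 153
11.3333 [ 486.42 -162.81   54.2 ] jaw deg -3.6 F [-0.17  7.1   5.63] w 11.02
[ 0.0056  0.0075 -1.    ]
```

View pics/b9.png

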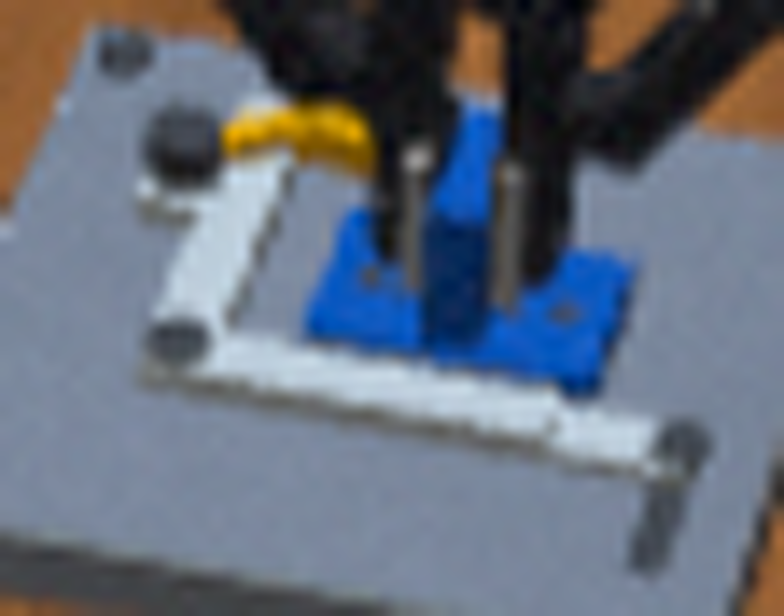

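Landed: TCP z is 54.2 against 53.9 expected, Fz is rising, and the foot's front face is hidden behind the fence at crop (310–590, 335–390). I'll level slightly, then slide along +x towards the stop.

```bash
python3 -m handwheel '[{"wx":-0.2,"wy":0.2,"x":0.001,"y":-0.0005,"z":-0.0003,"wz":0.1,"grip":-1},{"wx":-0.4,"wy":0.3,"x":0.0025,"y":-0.0007,"z":-0.0003,"wz":0.2,"grip":-1},{"wx":-0.4,"wy":0.3,"x":0.004,"y":-0.0008,"z":-0.0003,"wz":0.2,"grip":-1},{"wx":-0.4,"wy":0.3,"x":0.0055,"y":-0.0008,"z":-0.0003,"wz":0.2,"grip":-1},{"wx":-0.4,"wy":0.3,"x":0.007,"y":-0.0009,"z":-0.0003,"wz":0.2,"grip":-1},{"wx":-0.4,"wy":0.3,"x":0.0085,"y":-0.001,"z":-0.0003,"wz":0.2,"grip":-1},{"wx":-0.4,"wy":0.3,"x":0.009,"y":-0.001,"z":-0.0003,"wz":0.2,"grip":-1}]'
for i in 1 2; do python3 -m handwheel '[{"wx":0,"wy":0,"x":0.0007,"y":-0.0004,"z":-0.0003,"wz":0,"grip":-1},{"wx":0,"wy":0,"x":0.0012,"y":-0.0004,"z":-0.0003,"wz":0,"grip":-1},{"wx":0,"wy":0,"x":0.0012,"y":-0.0004,"z":-0.0003,"wz":0,"grip":-1}]' |egrep 'tcp|force'; done
python3 - <<'E'
from h import *
from rig import robot
print(rot(robot.get_obs()["eef_rot"])[:,:2].round(4))
E
```

```text
time_s: 11.92
tcp_pos: [495.4, -163.0, 54.1]
eef_rot: [0.484, 0.515, 0.485, -0.514]
wrist_force: [0.0, 6.8, 2.5]
gripper_width: 11.3
tcp_pos: [495.6, -162.9, 54.0]
wrist_force: [-1.9, 5.3, 4.1]
tcp_pos: [495.7, -162.9, 54.1]
wrist_force: [-3.3, 5.7, 5.1]
[[-0.005   0.9982]
 [ 0.0037 -0.0594]
 [-1.     -0.0052]]
```

```bash
python3 snap.py 10 "[490,-160,30]"
python3 - <<'E'
from h import *
s=load("side10"); crop(s,280,192,28,22,14,"pics/b10.png")
E
```

```text
top crop origin 282 186
side crop origin 261 153
12.5167 [ 495.64 -162.88   54.09] jaw deg -3.41 F [-2.87  5.24  6.1 ] w 10.87
```

View pics/b10.png

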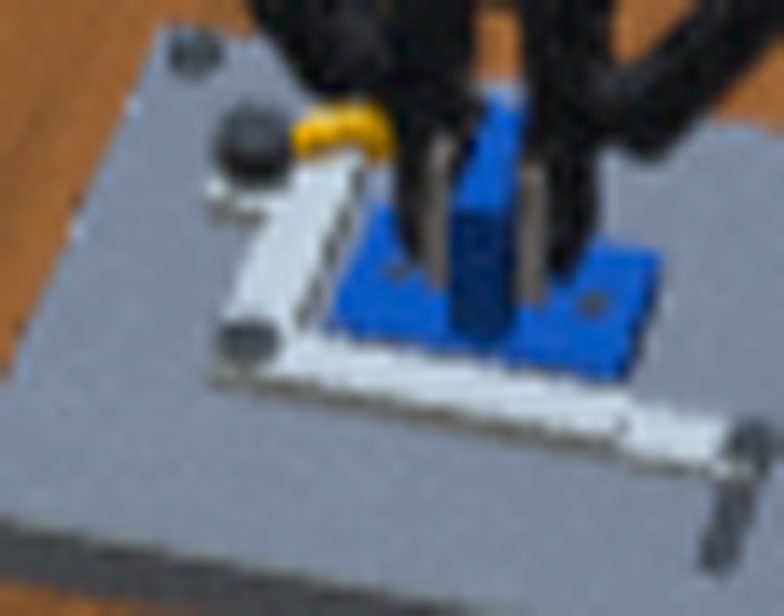

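View pics/z10.png

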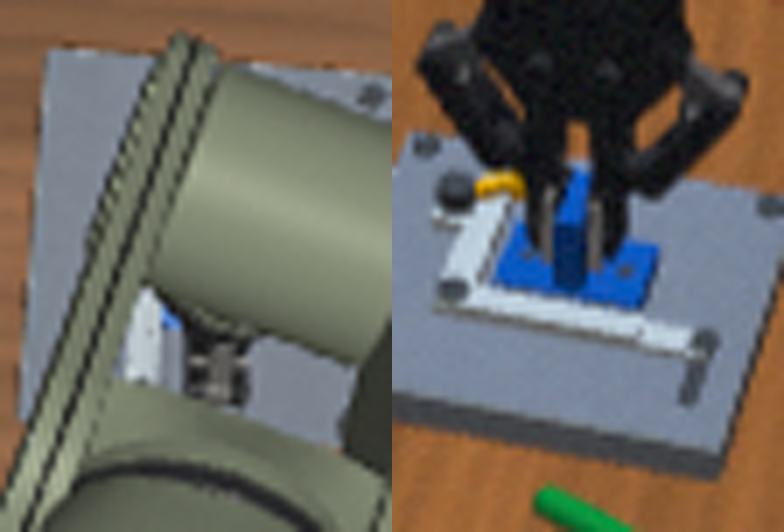

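The view shows the bracket about 5 mm short of the stop: its foot edge is at crop x 335 and the stop face at about 300. So this is friction, not the stop. I'll ease the downward press and keep sliding.

```bash
python3 -m handwheel '[{"wx":0,"wy":0,"x":0.0005,"y":-0.0008,"z":0.0004,"wz":0,"grip":-1},{"wx":0,"wy":0,"x":0.0015,"y":-0.0009,"z":0.0004,"wz":0,"grip":-1},{"wx":0,"wy":0,"x":0.0025,"y":-0.001,"z":0.0004,"wz":0,"grip":-1},{"wx":0,"wy":0,"x":0.0035,"y":-0.001,"z":0.0003,"wz":0,"grip":-1},{"wx":0,"wy":0,"x":0.004,"y":-0.001,"z":0.0003,"wz":0,"grip":-1},{"wx":0,"wy":0,"x":0.004,"y":-0.001,"z":0.0003,"wz":0,"grip":-1}]'
python3 -m handwheel '[{"wx":0,"wy":0,"x":0.001,"y":-0.0006,"z":0,"wz":0,"grip":-1},{"wx":0,"wy":0,"x":0.002,"y":-0.0006,"z":0,"wz":0,"grip":-1},{"wx":0,"wy":0,"x":0.002,"y":-0.0006,"z":0,"wz":0,"grip":-1},{"wx":0,"wy":0,"x":0.002,"y":-0.0006,"z":0,"wz":0,"grip":-1}]'
python3 snap.py 11 "[490,-160,30]"
python3 - <<'E'
from h import *
from rig import robot
s=load("side11"); crop(s,280,192,28,22,14,"pics/b11.png")
print(rot(robot.get_obs()["eef_rot"])[:,:2].round(4))
E
```

```text
time_s: 13.02
tcp_pos: [498.2, -163.2, 54.3]
eef_rot: [-0.482, -0.514, -0.488, 0.516]
wrist_force: [-2.9, 5.6, 3.0]
gripper_width: 10.7
time_s: 13.35
tcp_pos: [498.4, -163.1, 54.3]
eef_rot: [-0.48, -0.513, -0.49, 0.516]
wrist_force: [-4.7, 5.2, 4.5]
gripper_width: 11.1
top crop origin 282 186
side crop origin 261 153
13.45 [ 498.36 -163.14   54.34] jaw deg -3.41 F [-4.2   6.04  4.62] w 10.83
[[-0.0124  0.9982]
 [ 0.0065 -0.0594]
 [-0.9999 -0.0127]]
```

View pics/b11.png

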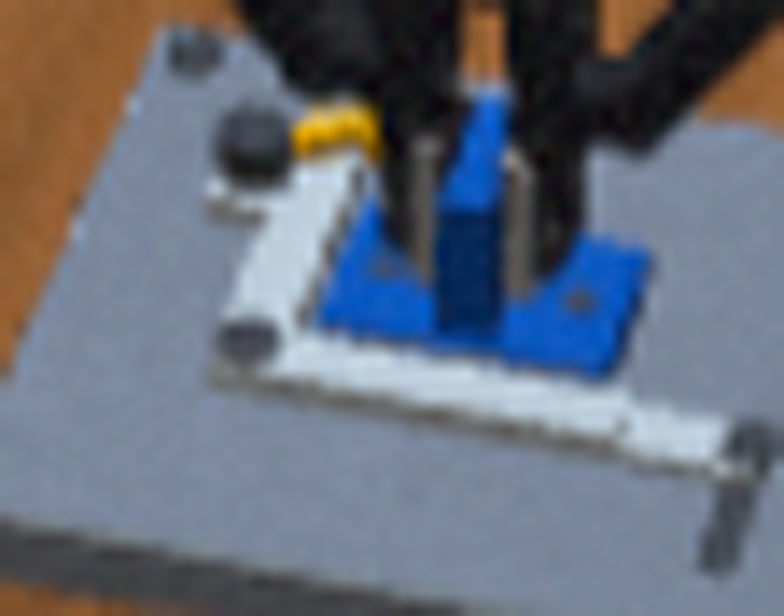

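```bash
python3 -m handwheel '[{"wx":-0.2,"wy":-0.4,"x":0,"y":-0.0006,"z":0.0004,"wz":0,"grip":-1},{"wx":-0.4,"wy":-0.7,"x":0.0005,"y":-0.0006,"z":0.0005,"wz":0,"grip":-1},{"wx":-0.4,"wy":-0.7,"x":0.0015,"y":-0.0006,"z":0.0005,"wz":0,"grip":-1},{"wx":-0.4,"wy":-0.7,"x":0.0025,"y":-0.0006,"z":0.0005,"wz":0,"grip":-1},{"wx":-0.4,"wy":-0.7,"x":0.003,"y":-0.0006,"z":0.0005,"wz":0,"grip":-1},{"wx":-0.4,"wy":-0.7,"x":0.003,"y":-0.0006,"z":0.0005,"wz":0,"grip":-1}]'
python3 snap.py 12 "[490,-160,30]"
python3 - <<'E'
from h import *
from rig import robot
s=load("side12"); crop(s,280,192,28,22,14,"pics/b12.png")
print(rot(robot.get_obs()["eef_rot"])[:,:2].round(4))
E
```

```text
time_s: 13.95
tcp_pos: [499.8, -163.1, 54.3]
eef_rot: [-0.484, -0.514, -0.486, 0.515]
wrist_force: [-1.7, 6.2, -1.0]
gripper_width: 10.7
top crop origin 282 186
side crop origin 261 153
14.05 [ 499.84 -163.11   54.31] jaw deg -3.4 F [-2.24  6.1  -0.29] w 10.82
[[-3.800e-03  9.982e-01]
 [ 9.000e-04 -5.930e-02]
 [-1.000e+00 -3.900e-03]]
```

View pics/b12.png

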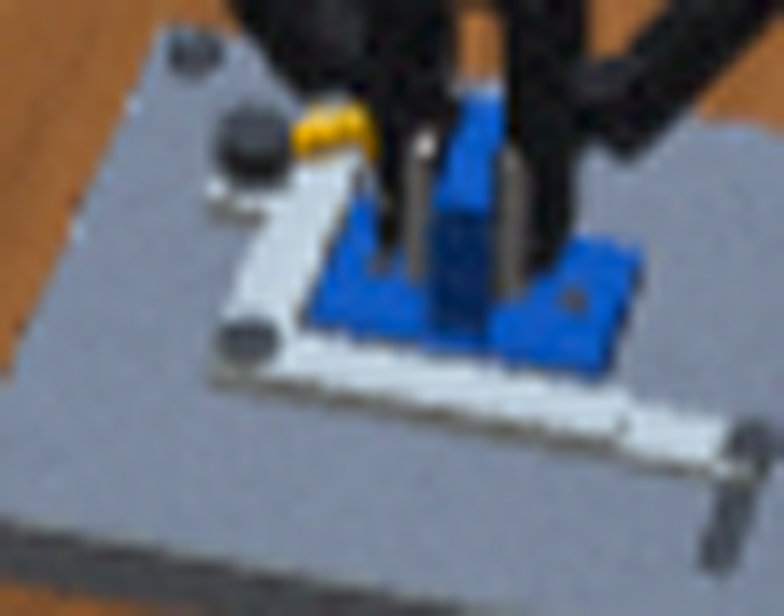

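```bash
python3 -m handwheel '[{"wx":0,"wy":-0.2,"x":0.001,"y":-0.0004,"z":0,"wz":0,"grip":-1},{"wx":0,"wy":-0.2,"x":0.002,"y":-0.0004,"z":0,"wz":0,"grip":-1},{"wx":0,"wy":-0.2,"x":0.003,"y":-0.0004,"z":0,"wz":0,"grip":-1},{"wx":0,"wy":-0.2,"x":0.003,"y":-0.0004,"z":0,"wz":0,"grip":-1},{"wx":0,"wy":-0.2,"x":0.003,"y":-0.0004,"z":0,"wz":0,"grip":-1}]'
python3 -m handwheel '[{"wx":0,"wy":-0.3,"x":0.001,"y":-0.0004,"z":0,"wz":0,"grip":-1},{"wx":0,"wy":-0.3,"x":0.002,"y":-0.0004,"z":0,"wz":0,"grip":-1},{"wx":0,"wy":-0.3,"x":0.003,"y":-0.0004,"z":0,"wz":0,"grip":-1},{"wx":0,"wy":-0.3,"x":0.003,"y":-0.0004,"z":0,"wz":0,"grip":-1}]'
python3 snap.py 13 "[490,-160,30]"
python3 - <<'E'
from h import *
from rig import robot
s=load("side13"); crop(s,280,192,28,22,14,"pics/b13.png")
print(rot(robot.get_obs()["eef_rot"])[:,:2].round(4))
E
```

```text
time_s: 14.47
tcp_pos: [501.5, -163.2, 54.2]
eef_rot: [-0.484, -0.514, -0.486, 0.515]
wrist_force: [-2.6, 4.9, 1.9]
gripper_width: 11.0
time_s: 14.8
tcp_pos: [502.8, -163.3, 54.1]
eef_rot: [0.484, 0.514, 0.486, -0.514]
wrist_force: [-3.7, 3.3, 3.5]
gripper_width: 11.0
top crop origin 282 186
side crop origin 261 153
14.9 [ 502.74 -163.29   54.1 ] jaw deg -3.36 F [-2.98  5.17  4.03] w 11.07
[[-0.0022  0.9983]
 [ 0.0025 -0.0586]
 [-1.     -0.0024]]
```

View pics/b13.png

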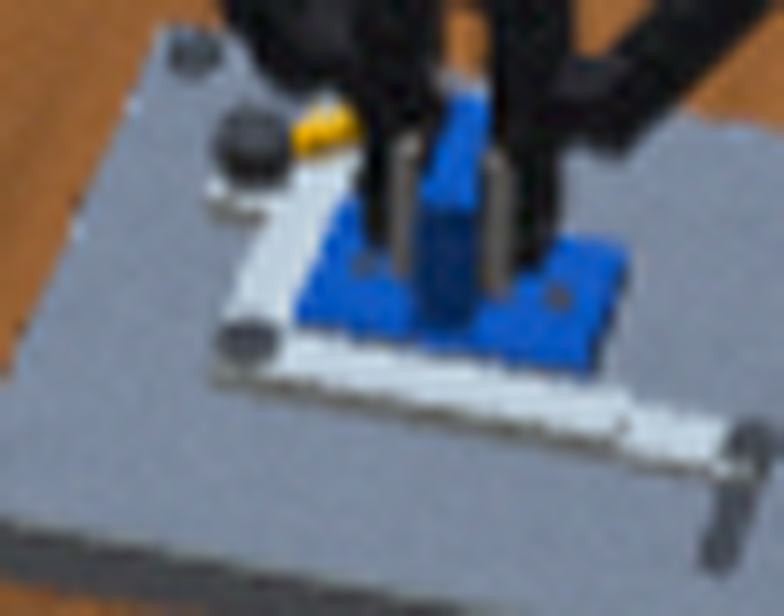

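```bash
for i in 1 2; do python3 -m handwheel '[{"wx":-0.1,"wy":-0.2,"x":0.001,"y":-0.0005,"z":0.0002,"wz":0,"grip":-1},{"wx":-0.1,"wy":-0.2,"x":0.002,"y":-0.0005,"z":0.0002,"wz":0,"grip":-1},{"wx":-0.1,"wy":-0.2,"x":0.003,"y":-0.0005,"z":0.0002,"wz":0,"grip":-1},{"wx":-0.1,"wy":-0.2,"x":0.003,"y":-0.0005,"z":0.0002,"wz":0,"grip":-1},{"wx":-0.1,"wy":-0.2,"x":0.003,"y":-0.0005,"z":0.0002,"wz":0,"grip":-1}]'|egrep 'tcp|force'; done
python3 snap.py 14 "[490,-160,30]"
python3 - <<'E'
from h import *
from rig import robot
s=load("side14"); crop(s,280,192,28,22,14,"pics/b14.png")
print(rot(robot.get_obs()["eef_rot"])[:,:2].round(4))
E
```

```text
tcp_pos: [502.9, -163.3, 54.2]
wrist_force: [-6.0, 4.7, 5.2]
tcp_pos: [502.9, -163.3, 54.2]
wrist_force: [-5.3, 4.6, 5.8]
top crop origin 282 186
side crop origin 261 153
15.8333 [ 502.94 -163.26   54.23] jaw deg -3.31 F [-6.13  4.14  4.55] w 11.19
[[-0.0082  0.9983]
 [ 0.0017 -0.0577]
 [-1.     -0.0083]]
```

View pics/b14.png

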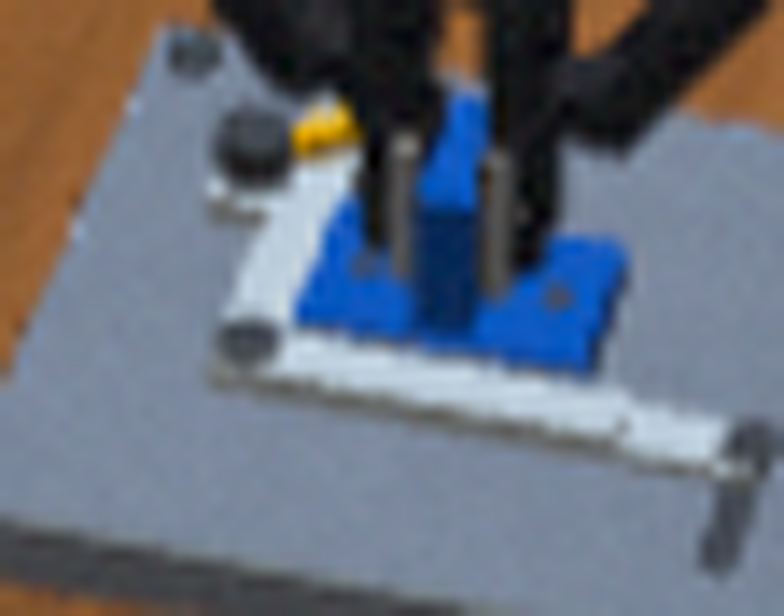

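At the stop: TCP x holds at 502.9 while Fx climbs to −6 N, and the crop shows the foot edge on the stop's face at (300,310). Next I'll level the tool, relax towards the fence so the spring seats the bracket, then open.

```bash
python3 -m handwheel '[{"wx":0,"wy":-0.3,"x":0.001,"y":0.0003,"z":0.0002,"wz":0,"grip":-1},{"wx":-0.1,"wy":-0.5,"x":0.001,"y":0.0008,"z":0.0002,"wz":0,"grip":-1},{"wx":-0.1,"wy":-0.5,"x":0.001,"y":0.0014,"z":0.0002,"wz":0,"grip":-1},{"wx":-0.1,"wy":-0.5,"x":0.001,"y":0.0018,"z":0.0002,"wz":0,"grip":-1},{"wx":-0.1,"wy":-0.5,"x":0.001,"y":0.0018,"z":0.0002,"wz":0,"grip":-1}]'
python3 - <<'E'
from h import *
from rig import robot
print(rot(robot.get_obs()["eef_rot"])[:,:2].round(4))
E
```

```text
time_s: 16.25
tcp_pos: [502.8, -163.0, 54.3]
eef_rot: [-0.486, -0.513, -0.486, 0.515]
wrist_force: [-5.3, -5.6, 0.1]
gripper_width: 10.8
[[-0.0018  0.9984]
 [-0.0027 -0.0562]
 [-1.     -0.0017]]
```

Seated on the fence: Fy flipped to −5.6 N with 0.3 mm of motion. I'll relax the load, open partly, wait, then retreat straight up.

```bash
python3 -m handwheel '[{"wx":0,"wy":0,"x":0,"y":0,"z":0,"wz":0,"grip":-1},{"wx":0,"wy":0,"x":0,"y":0,"z":0,"wz":0,"grip":-1},{"wx":0,"wy":0,"x":0,"y":0,"z":0,"wz":0,"grip":-1}]' 20
python3 -m handwheel '[{"wx":0,"wy":0,"x":0,"y":0,"z":0,"wz":0,"grip":-0.6},{"wx":0,"wy":0,"x":0,"y":0,"z":0.0,"wz":0,"grip":-0.45},{"wx":0,"wy":0,"x":0,"y":0,"z":0.0,"wz":0,"grip":-0.35},{"wx":0,"wy":0,"x":0,"y":0,"z":0.0,"wz":0,"grip":-0.35},{"wx":0,"wy":0,"x":0,"y":0,"z":0.0,"wz":0,"grip":-0.35},{"wx":0,"wy":0,"x":0,"y":0,"z":0.0,"wz":0,"grip":-0.35}]'
python3 snap.py 15 "[490,-160,30]"
```

```text
time_s: 16.5
tcp_pos: [502.7, -163.1, 54.3]
eef_rot: [-0.486, -0.513, -0.485, 0.515]
wrist_force: [-2.5, 0.6, -0.5]
gripper_width: 11.0
time_s: 17.0
tcp_pos: [503.0, -163.2, 54.4]
eef_rot: [-0.486, -0.513, -0.485, 0.515]
wrist_force: [0.1, 1.0, -0.1]
gripper_width: 27.9
top crop origin 282 186
side crop origin 261 153
17.1 [ 502.85 -163.18   54.34] jaw deg -3.22 F [-0.58  0.26  0.21] w 27.67
```

View pics/z15.png

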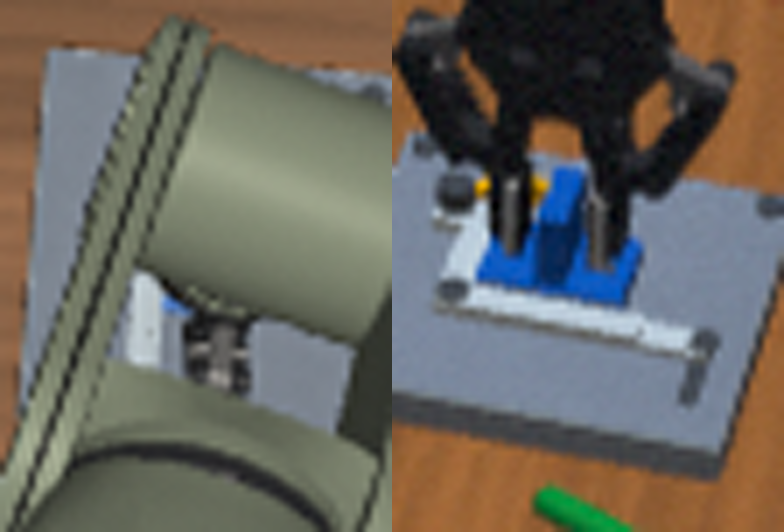

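The jaws are open to 28 mm and clear of the rib, with no force on the wrist. The bracket sits in the corner at side crop (480–640, 230–300). Now I'll retreat straight up and then out of the top camera's view.

```bash
python3 -m handwheel '[{"wx":0,"wy":0,"x":0,"y":0,"z":0.01,"wz":0,"grip":-0.35},{"wx":0,"wy":0,"x":0,"y":0,"z":0.03,"wz":0,"grip":-0.35},{"wx":0,"wy":0,"x":0,"y":0,"z":0.06,"wz":0,"grip":-0.35},{"wx":0,"wy":0,"x":0,"y":0,"z":0.09,"wz":0,"grip":-0.35},{"wx":0,"wy":0,"x":0,"y":0,"z":0.13,"wz":0,"grip":-0.35},{"wx":0,"wy":0,"x":0,"y":0,"z":0.17,"wz":0,"grip":-0.35},{"wx":0,"wy":0,"x":0,"y":0.03,"z":0.19,"wz":0,"grip":-0.35},{"wx":0,"wy":0,"x":0,"y":0.07,"z":0.2,"wz":0,"grip":-0.35},{"wx":0,"wy":0,"x":0,"y":0.11,"z":0.2,"wz":0,"grip":-0.35},{"wx":0,"wy":0,"x":0,"y":0.15,"z":0.2,"wz":0,"grip":-0.35}]'
python3 -m handwheel '[{"wx":0,"wy":0,"x":-0.04,"y":0.04,"z":0,"wz":5,"grip":-0.35},{"wx":0,"wy":0,"x":-0.06,"y":0.08,"z":0,"wz":10,"grip":-0.35},{"wx":0,"wy":0,"x":-0.08,"y":0.12,"z":0,"wz":15,"grip":-0.35},{"wx":0,"wy":0,"x":-0.1,"y":0.16,"z":0,"wz":20,"grip":-0.35},{"wx":0,"wy":0,"x":-0.1,"y":0.2,"z":0,"wz":25,"grip":-0.35},{"wx":0,"wy":0,"x":-0.1,"y":0.24,"z":0,"wz":30,"grip":-0.35},{"wx":0,"wy":0,"x":-0.1,"y":0.24,"z":0,"wz":30,"grip":-0.35},{"wx":0,"wy":0,"x":-0.1,"y":0.24,"z":0,"wz":30,"grip":-0.35}]'
python3 snap.py 16 "[502,-162,30]"
python3 - <<'E'
from h import *
s=load("side16");t=load("top16"); crop(s,280,192,28,22,14,"pics/b16.png"); crop(t,310,222,28,22,14,"pics/t16.png")
cv2.imwrite("pics/top16.png",t["img"][...,::-1])
E
```

```text
time_s: 17.93
tcp_pos: [502.9, -11.9, 256.4]
eef_rot: [-0.487, -0.514, -0.484, 0.514]
wrist_force: [0.2, 0.5, -0.1]
gripper_width: 27.7
time_s: 18.6
tcp_pos: [402.4, 231.6, 257.3]
eef_rot: [0.604, 0.371, 0.602, -0.369]
wrist_force: [1.0, 0.4, 0.5]
gripper_width: 27.8
top crop origin 283 182
side crop origin 257 152
18.7 [402.53 228.36 256.86] jaw deg 26.8 F [-0.58 -0.3  -0.53] w 27.79
```

View pics/b16.png

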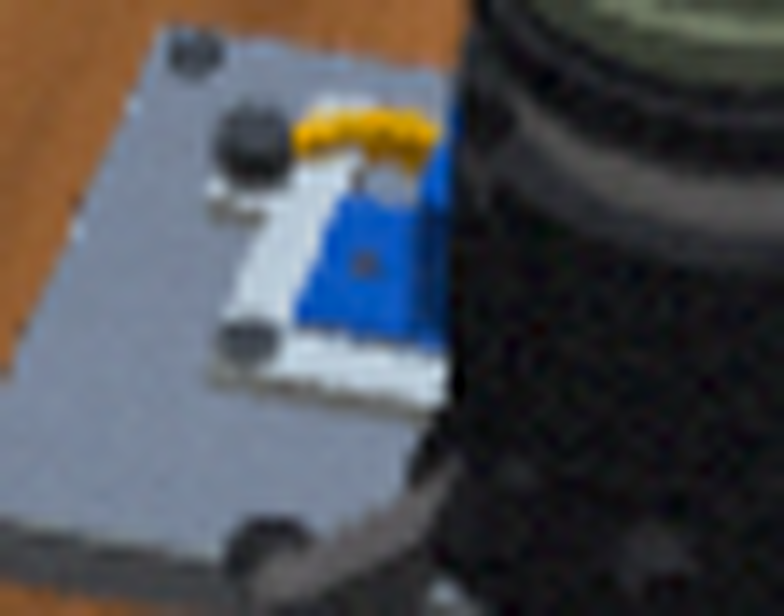

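View pics/t16.png

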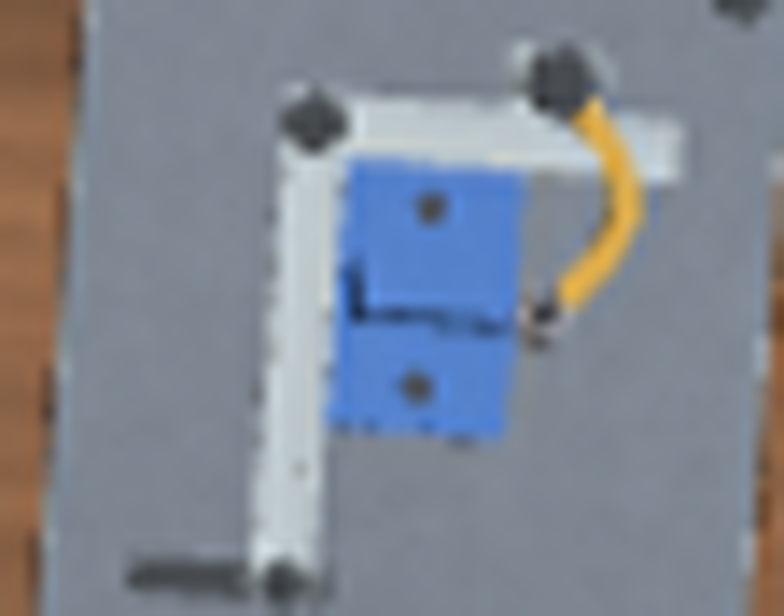

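View pics/top16.png

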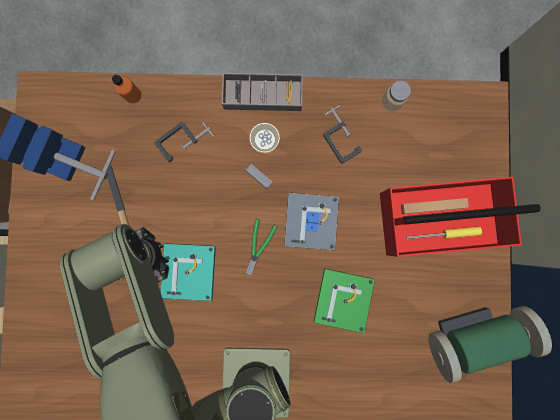

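The top crop shows the bracket flush along the fence (x 345→330) and against the stop (y about 162). The roller is on its free long edge at (540,320), and the left edge slopes 3.2°, the same as the fence. The rest of the bench looks unchanged, so I'll hand in.

Run:
```python
from rig import robot
print(robot.hand_in())
```

```text
the job is handed in; nothing more can be done
None
```

The blue T-bracket is loaded in the grey holder, and I handed the job in at about 18.7 s of the 53 s allowed. I gripped it on the rib and used its long edge to draw the arm back about 16 mm, short of the stop at 18.8. Then I set it flat on the base, slid it to the end stop, eased it onto the fence and let go.

**Last checks:** The final top picture shows the bracket flush and square against the fence and stop, with the roller pressing its free edge. The gripper is well clear, and the rest of the bench looks unchanged by eye.

**Forces:** The readings I took stayed under about 10 N. I read the stop contact at about 6 N and the fence contact at about 5.6 N.

**What disagreed:**
- **Camera views:** the two views differed by up to about 5 mm in y, so I relied on feel there.
- **End stop:** I met it about 2.5 mm beyond the position estimated from the pictures.
- **Slide:** the bracket stuck partway along, about 5 mm short of the stop, and I freed it by easing the downward press and levelling the tool.
- **Final side picture:** the robot's own arm partly hid the bracket, so the last check rests mainly on the top view.

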